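# Close one sample tray, shift the interlock bolt and draw out the other

### The arm

A 7-joint arm with a two-finger parallel gripper is mounted at the origin on a cart in front of the work surface, level with it; the furniture and walls round the work are solid. World frame = base frame: x ahead of the robot, y to its left, z up, the work surface at z = 0. Lengths are in m, angles in rad, forces in N, time in s.
With the tool pointing down it reaches from about 0.425 to 0.925 m from the base axis. Payload 6.8 kg.
Tool frame: the origin (TCP) lies on the centre line of the jaws, within the pads' length; the fingertips stand 17 mm ahead of it and the grasp point (between the pads) lies 2 mm behind it; z points along the fingers, x is the direction in which the jaws open and shut, and the axes are right-handed (so a half turn about z gives the same grasp; the last joint's range is limited). The gripper opens to 85 mm and grips with 20 to 120 N. Pads are 22 mm wide; open, the fingers measure 114 mm over their backs; the gripper's body (76 mm by 85 mm) begins 54 mm behind the grasp point. The pads swing forward as they close: fully open they stand 13 mm farther back than shut.
Start: joints at [1.077, 0.477, 0.022, 1.555, -0.011, 1.109, -0.083], TCP at [0.254, -0.625, 0.248] pointing down, gripper open.
Joint ranges: [-2.96, 2.96], [-0.34, 2.1], [-1.41, 1.46], [0.24, 2.44], [-1.37, 4.51], [0.17, 1.92], [-2.96, 2.96]. Speed limits (rad/s): [2.39, 2.39, 3.14, 3.14, 3.14, 3.14, 3.14].

### API

Orientations are given as a unit quaternion [w, x, y, z].
In Python, from station import status, read_camera, camera_model, bot gives the robot as it stands.
- The arm moves only by the tool arm_command, never from a script. Its argument "series" is a list of rows, each a list of 3 entries, a list of its own where there are three numbers: the finger opening in mm, from 0 to 85.4, then the shift along the tool's x, y, z in mm, then the turn about the tool's z in rad. In form: [[gripper, [dx, dy, dz], roll], ...]. A call has 1 to 8 rows; each row is the pose to reach, as a shift and turn from the pose commanded when the call began, along the tool's axes at that moment; what a row does not reach only later rows make up. A row lasts 1/8 s, in which the tool goes at most 62.5 mm and 10.7 degrees, less where a joint would pass 70% of its speed; a pose out of reach is approached as far as the arm can. A call with a gripper value outside its range is refused whole. The fingers move at their own pace and stop on an object; "squeeze" is the grip in N (left out, the last holds). Time passes only in rows, so rows that repeat a pose let the fingers close. It gives the time, the measured TCP pose, the force and the opening at its end, in the units of the state.
- status.get_obs(): the state, without advancing time (a new reading comes with each control period).
- read_camera(name): name is "scene" or "top" or "wrist"; returns the picture (400x640x3 uint8, blue, green, red); there is no depth.
- camera_model(name): a dict with "fov_y" (degrees; the focal length in pixels is half the picture's height over the tangent of half this angle, whatever the lens; pixels are square), "cx", "cy" (the principal point, pixels), "k1" (the pictures are not rectified: a ray, as slopes to the right and down, at radius r is drawn at 1 + k1 r^2 times it, then the intrinsics apply), "R" (3x3) and "t" (3): a world point X has camera coordinates R X + t. Camera axes: x right, y down, z forward; pixel columns grow to the right and rows downward; lengths in m; the calibration is good to about 2 mm. A picture is of the moment at which its call begins: read the wrist's pose just before it. camera_model takes no time and is no camera call; for the wrist camera it gives the pose at the moment of the call.
- bot.hand_in(): hands the job in, once; it reports no verdict.
The state is a dict: "t": time; "q": joint angles; "joint_vel": joint speeds; "joint_torque": joint torques, N m; "eef_pos": TCP position; "tool_rot": TCP orientation; "contact_force": force on the tool from outside, world axes, zero at the start; "torque": the same for the moment, N m; "gripper_width": opening from 0.0 (shut) to 1.0 (fully open).
Only numpy, scipy, OpenCV 4.12 (cv2) and the standard library are available. Lean on these libraries where they do the work, as an engineer would, in place of code of your own. Each camera call takes 0.05 s, during which the arm holds its last target.

### The job

The low steel cabinet keeps the canteen's food samples in two trays side by side, and its sliding bolt lets only one tray out at a time. Gently push the open left tray fully home, slide the bolt by its black knob all the way over to the left, then hook a fingertip behind the lip of the right tray and draw that tray out to its stop. Use fingertips only, gripping, forcing and lifting nothing, leave the sample boxes untouched in their trays, and do not disturb the other things on the worktop.

Things in the scene. Friction and masses are not known exactly. Their poses are not given: they have to be found in the camera images.
- cabinet: the low stainless cabinet, fixed to the worktop; housing 200 deep (x) x 292 wide (y) x 69 mm high. Origin: centre of the housing's underside, on the worktop. Its x axis points from its front to its back, along the trays' rails; y to its left as seen from the front (from the robot), z up. The front face of the housing is the plane x = -100 mm. Trays come out towards its -x. The trays' front ends and the bolt stand in front of that face
- tray_left (a joint): left tray's slide along the cabinet's x, in m: 0 = fully home, 0.11 = fully out at its stop; it starts partly open (0.055 to 0.09). Friction about 2 N, light damping; it stays where it is left; 5 N moves it, and both ends of its travel are firm stops
- tray_right (a joint): right tray's slide, as for the left one: starts closed (0), 0.11 = fully out at its stop
- tray_left_lip (a point): middle of the top edge of the left tray's front wall (the lip), moving with the tray. Each tray is 118 mm wide, its front wall 4 mm thick, with its foot 8 mm and its rolled top edge (8 mm thick, along y) 62 mm above the worktop; axes as the cabinet's. Tray home: the lip is 50 mm in front of the housing's face, on the line y = +74.5 mm in the cabinet frame
- tray_right_lip (a point): the same point of the right tray, y = -74.5 mm in the cabinet frame. Between this front wall and the housing's face the tray is open from above (46 mm clear from front to back, 112 mm wide, floor 12 mm above the worktop): a fingertip goes down there to hook behind the lip. A 12 mm high fence across the tray, just behind the housing's face when closed, keeps the boxes out of that gap
- bolt (a joint): the bolt's slide along the cabinet's y, in m: 0 = far right (its bar stands in front of the right tray's front wall and locks it), 0.034 = far left (locks the left tray, right tray free). It starts at 0 to 0.005 and stays where it is left; friction about 1.5 N. It can go left only when the left tray is home: an open tray's side stops the bar. In between it blocks both trays; the right one is clear above 0.025. A locked tray still has about 8 mm of play
- bolt_knob (a point): centre of the top of the bolt's upright round black knob, 97 mm above the worktop; the knob is 15 mm across and 40 mm tall (its lower end 57 mm above the worktop), on a thin stem over a dark bar 46 mm long (y), 10 x 14 mm, at 30 to 44 mm above the worktop. The knob stands 65.5 mm in front of the housing's face, its axis 13.5 mm in front of the outer face of the closed trays' front walls, between the two trays (y = -17 mm + bolt value in the cabinet frame)
- box_left: sample box with snap lid, 69 x 103 x 48 mm, standing loose in the left tray; origin: centre of its underside
- box_front: sample box as above, in the right tray, in front
- box_rear: sample box as above, in the right tray behind box_front, under the cabinet's roof
- label_roll: roll of labels, 60 mm across, 30 mm high, lying on the rear of the cabinet's roof; origin: centre of its underside. To be left alone
- steel_cup: steel cup, 76 mm across, 102 mm high, to the right of the cabinet; to be left alone
- bowl_a: steel bowl, 112 mm across, 45 mm high, at the right front; to be left alone
- marker: marker pen, 135 mm long, lying to the left; to be left alone
- probe: food probe thermometer, 179 mm long, lying to the left; to be left alone
- timer: wind-up kitchen timer, 63 mm across, 56 mm high, at the left; to be left alone
Mind the look-alikes: they are no part of the job. What is shaped like the box_left but pink is not meant.

How it is judged:
On the way, in this order (a step that is already met when the one before it is completed fails the run):
1. the left tray is pushed fully home (value of joint tray_left below 0.006 m), for 0.2 s.
2. the bolt is slid over to the left, off the right tray (value of joint bolt above 0.029 m), for 0.2 s.
3. the right tray is drawn out to its stop (value of joint tray_right above 0.102 m), for 0.2 s.
At the end, for the whole second after the job is handed in: The left tray is home (within 8 mm), the bolt is over to the left (at least 27 of its 34 mm), the right tray is out to its stop (at least 102 of its 110 mm), all three at rest; the three sample boxes stand upright on their trays' floors, and the bystanders are within 20 mm of where they stood (value of joint tray_left below 0.008 m and value of joint bolt above 0.027 m and value of joint tray_right above 0.102 m and velocity of joint tray_left between -0.01 and 0.01 m/s and velocity of joint tray_right between -0.01 and 0.01 m/s and velocity of joint bolt between -0.01 and 0.01 m/s and angle between each of box_left, box_front, box_rear's own z axis and vertical below 0.1 rad and height (world z) of each of box_left, box_front, box_rear below 0.018 m and distance of each of label_roll, steel_cup, bowl_a, marker, probe, timer from where it was at the start of the episode below 0.02 m); the robot touches nothing.
It fails at once if a sample box is touched by the robot (contact force between any of the fingers, the arm and box_left above 0.5 N or contact force between any of the fingers, the arm and box_front above 0.5 N or contact force between any of the fingers, the arm and box_rear above 0.5 N).
It fails at once if a sample box is lifted or tipped (height (world z) of any of box_left, box_front, box_rear above 0.022 m or angle between any of box_left, box_front, box_rear's own z axis and vertical above 0.2 rad).
It fails at once if a bystander is pushed aside or lifted (more than 20 mm) (distance of any of label_roll, steel_cup, bowl_a, marker, probe, timer from where it was at the start of the episode above 0.02 m).
It fails at once if the cabinet, a tray or the bolt is forced or squeezed (over 40 N from the fingers) (contact force between the fingers and cabinet above 40 N).
It also fails if it takes over 51 s, if anything falls off the work surface, if the arm or the gripper's body presses on something with over 40 N, if the wrist force passes 120 N, or if a joint passes its speed limit or range.

## Working session

There is one attempt and no reset: what is moved stays moved. The work goes in short steps, Python scripts to look and compute and a tool call to move; the robot and the scene stay as the last step left them, time stands still between calls to the robot, and variables do not carry over. Pictures are saved under pics/ and viewed, and the job is handed in when it is done.

Besides the shell and the picture viewer there is one more tool, called after "Call:" as a command line: name --argument value ..., lists and objects as JSON in quotes. arm_command: Moves the arm, as the interface text tells. Its arguments: {"type":"object","properties":{"series":{"type":"array"},"squeeze":{"type":"number"}},"required":["series"]}

```bash
mkdir -p pics; ls
python3 - <<'E'
from station import status, read_camera, camera_model, bot
import cv2
o=status.get_obs();print(o)
for n in("scene","top"):
    cv2.imwrite(f"pics/{n}0.png",read_camera(n));print(n,camera_model(n))
E
```

```text
pics
{'t': 0.0, 'q': array([ 1.07691815,  0.47779482,  0.02232065,  1.55647416, -0.01149228,
        1.10931971, -0.08307785]), 'joint_vel': array([ 0.00131347,  0.00046975, -0.00065824,  0.00169402, -0.00011784,
       -0.00052072,  0.0020563 ]), 'joint_torque': array([-8.36161894e-05, -5.96447361e+01,  1.60763685e+00, -2.81189060e+01,
        1.23854616e-02,  9.47127293e-03, -4.84498287e-06]), 'eef_pos': array([ 0.25376655, -0.62485595,  0.24731929]), 'tool_rot': array([-4.63180683e-04,  8.29559599e-01, -5.58417406e-01, -8.11110522e-04]), 'contact_force': array([-0.35087299,  0.17071089,  0.37820886]), 'torque': array([0.00345513, 0.00634911, 0.01353878]), 'gripper_width': 0.9988384394318891}
scene {'fov_y': 54.633748526156204, 'cx': 324.42834577394814, 'cy': 197.92131217833725, 'k1': 0.0029810552528826075, 'R': array([[-0.52862563, -0.84865847, -0.01826853],
       [-0.60364001,  0.39096155, -0.69481495],
       [ 0.59680288, -0.35626937, -0.7189565 ]]), 't': array([0.21529296, 0.43454649, 0.97701346])}
top {'fov_y': 49.85872388311792, 'cx': 313.28436422778987, 'cy': 201.78613495115013, 'k1': -0.11665068993632147, 'R': array([[ 0.04663182, -0.99889036, -0.00659778],
       [-0.9760093 , -0.04415541, -0.21320446],
       [ 0.21267655,  0.01638161, -0.97698533]]), 't': array([-0.08446184,  0.55497834,  1.43010625])}
```

View pics/scene0.png

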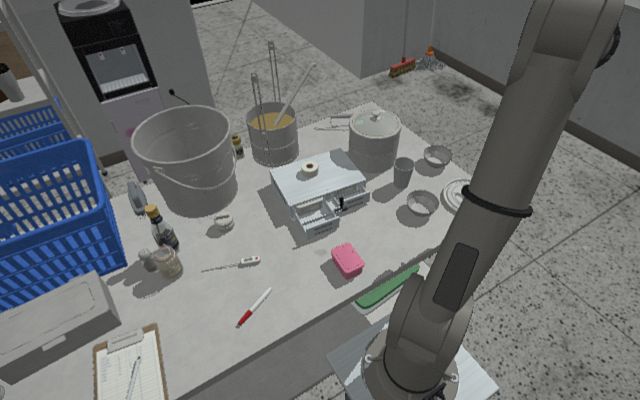

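View pics/top0.png

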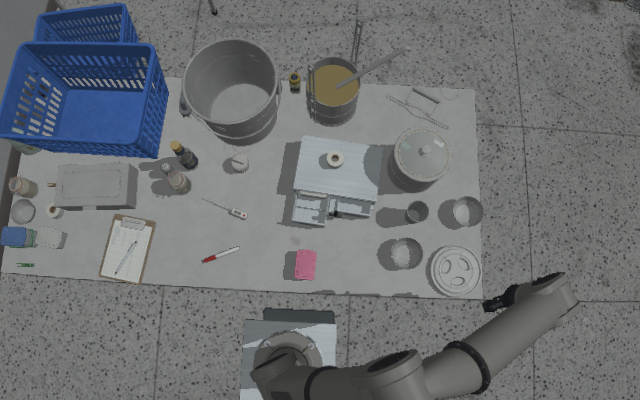

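Run:
```python
import cv2
a=cv2.imread("pics/top0.png")[120:230,270:400]
cv2.imwrite("pics/top0c.png",cv2.resize(a,None,fx=6,fy=5.4,interpolation=2) if 0 else cv2.resize(a,None,fx=5,fy=5,interpolation=2))
a=cv2.imread("pics/scene0.png")[145:245,260:385]
cv2.imwrite("pics/scene0c.png",cv2.resize(a,None,fx=6,fy=6,interpolation=2))
```

```text
(no output)
```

View pics/top0c.png

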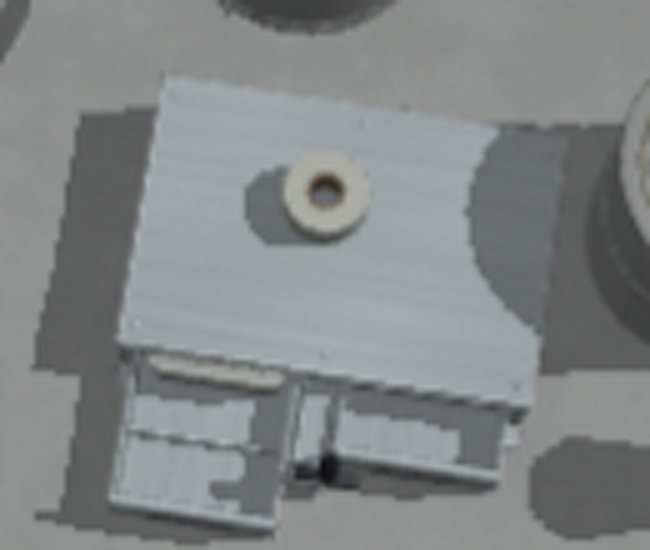

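View pics/scene0c.png

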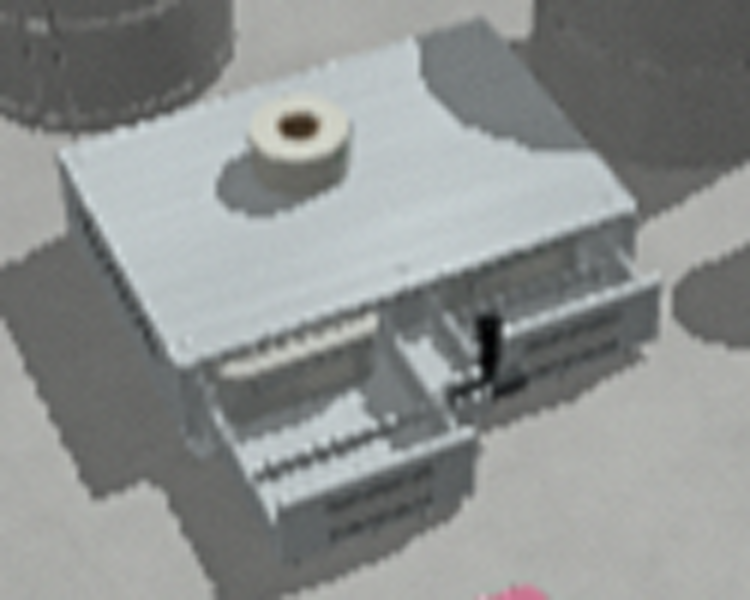

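```bash
cat > h.py <<'E'
import numpy as np, json
def proj(m,X):
    X=np.atleast_2d(X);c=X@np.array(m['R']).T+m['t'];s=c[:,:2]/c[:,2:]
    r2=(s**2).sum(1,keepdims=True);s=s*(1+m['k1']*r2)
    f=200/np.tan(np.radians(m['fov_y']/2));return s*f+[m['cx'],m['cy']]
def W(p,P):
    P=np.atleast_2d(P);x,y,a=p;c,s=np.cos(a),np.sin(a)
    return np.c_[x+c*P[:,0]-s*P[:,1],y+s*P[:,0]+c*P[:,1],P[:,2]]
def back(m,uv,z):
    from scipy.optimize import least_squares
    return least_squares(lambda p:(proj(m,[p[0],p[1],z])-uv).ravel(),[.6,0]).x
E
python3 - <<'E'
from station import camera_model
from h import *
from scipy.optimize import least_squares
T=camera_model("top");S=camera_model("scene")
t=lambda L:np.array(L)/5+[270,120]-.4
s=lambda L:np.array(L)/6+[260,145]-.4
cor=[[.1,.146,.069],[.1,-.146,.069],[-.1,-.146,.069],[-.1,.146,.069]]
tc=t([[165,75],[567,138],[527,408],[120,345]]);sc=s([[60,155],[485,18],[635,205],[185,365]])
tl=t([[112,500],[273,527]]);sl=s([[278,515],[475,430]])
tk=t([[330,458]]);sk=s([[488,318]])
def r(v):
    p=v[:3];d=v[3];b=v[4]
    lip=[[-.15-d,.0745+.059,.062],[-.15-d,.0745-.059,.062]]
    kn=[[-.1655,-.017+b,.097]]
    return np.r_[(proj(T,W(p,cor))-tc).ravel(),(proj(S,W(p,cor))-sc).ravel(),(proj(T,W(p,lip))-tl).ravel(),(proj(S,W(p,lip))-sl).ravel(),(proj(T,W(p,kn))-tk).ravel(),(proj(S,W(p,kn))-sk).ravel()]
o=least_squares(r,[.65,-.05,0,.07,0],loss='soft_l1')
print(o.x);print(r(o.x).round(1).reshape(-1,2).tolist())
p=o.x[:3];np.save("pose.npy",o.x)
for n,P in dict(knob=[-.1655,-.017+o.x[4],.097],lipL=[-.15-o.x[3],.0745,.062],lipR=[-.15,-.0745,.062],fr=[-.1,-.146,0]).items(): print(n,W(p,P)[0].round(4))
print('cup',back(T,[417,205],.1),'bowl',back(T,[405,244],.045),'pot',back(T,[423,148],.15))
E
```

```text
[ 0.68505769 -0.14252564 -0.11370348  0.05921395  0.0048377 ]
[[-0.2, -0.3], [0.5, -0.6], [1.4, -0.3], [-0.7, -0.7], [-0.7, -0.1], [0.0, 0.0], [0.9, 0.7], [-1.1, 1.1], [-0.8, -0.1], [1.0, -0.1], [0.2, -0.9], [0.7, 0.8], [-0.0, 0.6], [0.1, 0.5]]
knob [ 0.5192 -0.1358  0.097 ]
lipL [ 0.4856 -0.0448  0.062 ]
lipR [ 0.5276 -0.1995  0.062 ]
fr [ 0.5691 -0.2762  0.    ]
cup [ 0.55420482 -0.41009636] bowl [ 0.42721141 -0.38080662] pot [ 0.74033332 -0.42061248]
```

```bash
cat >> h.py <<'E'
def shift(cab,p=None):
    """tool-axis shift (mm) from the measured TCP to cab-frame point (TCP), and roll to align tool x with cab -y"""
    from station import status
    from scipy.spatial.transform import Rotation as Ro
    if p is None: p=np.load("pose.npy")[:3]
    o=status.get_obs();R=Ro.from_quat(np.roll(o['tool_rot'],-1)).as_matrix()
    d=W(p,cab)[0]-o['eef_pos']
    a=np.arctan2(R[1,0],R[0,0]);tgt=p[2]-np.pi/2
    roll=-((tgt-a+np.pi)%(2*np.pi)-np.pi)
    w=W(p,cab)[0]
    c,s=np.cos(p[2]),np.sin(p[2]);e=o['eef_pos']-[p[0],p[1],0]
    print('t',round(o['t'],2),'cab now',np.round([c*e[0]+s*e[1],-s*e[0]+c*e[1],e[2]],4),'goal w',w.round(4),'shift',(R.T@d*1000).round(1),'roll',round(roll,3),'F',np.round(o['contact_force'],1),'tz',R[:,2].round(3),'gw',round(o['gripper_width'],2))
E
python3 -c "
from h import *
shift([-.26,.0745,.20])"
```

```text
t 0.1 cab now [-0.3737 -0.5282  0.2474] goal w [ 0.4352 -0.039   0.2   ] shift [-474.5 -388.5   48.2] roll 0.5 F [-0.3  0.  -0.5] tz [-0.001  0.001 -1.   ] gw 0.99
```

Call:
arm_command --series '[[0,[-25,-20,0],0.05],[0,[-65,-53,0],0.15],[0,[-105,-86,0],0.25],[0,[-145,-119,0],0.35],[0,[-185,-151,0],0.45],[0,[-225,-184,0],0.5],[0,[-260,-213,0],0.5],[0,[-290,-237,0],0.5]]' --squeeze 20

```text
t: 1.1
eef_pos: [0.3647, -0.2655, 0.2482]
tool_rot: [-0.0, -0.666, 0.746, 0.0]
contact_force: [0.9, -0.3, 0.4]
gripper_width: 0.001
```

```bash
python3 -c "
from h import *
shift([-.26,.0745,.20])"
```

```text
t 1.1 cab now [-0.3043 -0.1586  0.2482] goal w [ 0.4352 -0.039   0.2   ] shift [-233.   -44.5   48.2] roll 0.001 F [ 0.9 -0.3  0.4] tz [-0.  0. -1.] gw 0.0
```

Call:
arm_command --series '[[0,[-40,-8,5],0],[0,[-85,-16,15],0],[0,[-130,-25,25],0],[0,[-175,-34,35],0],[0,[-210,-40,48],0],[0,[-233,-44,70],0],[0,[-233,-44,90],0],[0,[-233,-44,90],0]]'

```text
t: 2.1
eef_pos: [0.4334, -0.0409, 0.1571]
tool_rot: [-0.001, -0.666, 0.746, 0.001]
contact_force: [-0.7, 0.1, -1.0]
gripper_width: -0.002
```

Run:
```python
from station import *
from h import *
import cv2
shift([-.26,.0745,.1])
I=read_camera("scene");m=camera_model("scene")
o=status.get_obs();e=o['eef_pos']
for dz in(0,.017,.03):print(proj(m,e-[0,0,dz]).round(1))
cv2.imwrite("pics/s1.png",cv2.resize(I[120:250,240:390],None,fx=5,fy=4.5) if 0 else cv2.resize(I[125:245,250:390],None,fx=5,fy=5))
cv2.imwrite("pics/w1.png",read_camera("wrist"))
```

```text
t 2.1 cab now [-0.2616  0.0724  0.1571] goal w [ 0.4352 -0.039   0.1   ] shift [-2.1 -1.8 57.1] roll 0.0 F [-0.7  0.1 -1. ] tz [-0.004  0.    -1.   ] gw -0.0
[[330.5 213.8]]
[[330.5 217.6]]
[[330.6 220.5]]
```

View pics/s1.png

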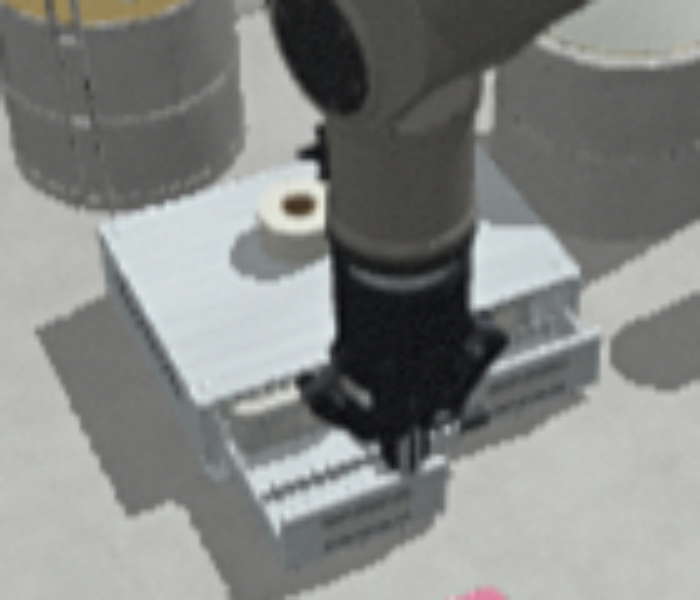

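View pics/w1.png

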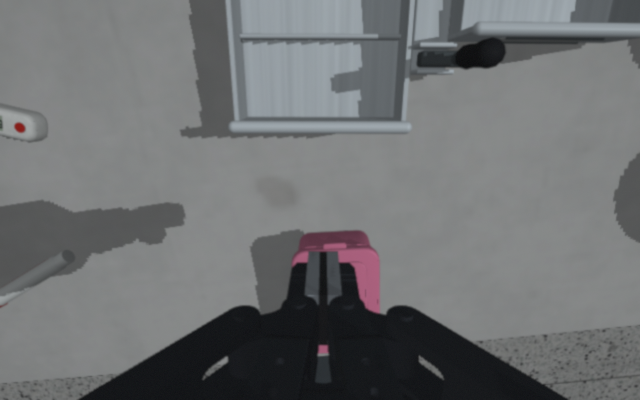

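Run:
```python
from station import *
from h import *
m=camera_model("wrist");T=camera_model("top");p=np.load("pose.npy")[:3]
c,s=np.cos(p[2]),np.sin(p[2])
def cab(w): e=w-p[:2];return np.round([c*e[0]+s*e[1],-s*e[0]+c*e[1]],4)
for n,uv,z in[('lipL a',[232,127],.062),('lipL b',[410,127],.062),('knob',[489,49],.097),('lipR a',[475,28],.062)]:print(n,cab(back(m,uv,z)))
for uv in([297,251],[316,251],[316,280],[295,280]):print('pink',cab(back(T,uv,.04)))
```

```text
lipL a [-0.2048  0.1296]
lipL b [-0.205   0.0165]
knob [-0.1621 -0.0113]
lipR a [-0.1479 -0.0171]
pink [-0.3106  0.0971]
pink [-0.3003  0.0328]
pink [-0.3975  0.0171]
pink [-0.4089  0.0874]
```

Call:
arm_command --series '[[0,[-2,-5,30],0],[0,[-2,-10,60],0],[0,[-2,-12,85],0],[0,[-2,-12,105],0],[0,[-2,-20,105],0],[0,[-2,-28,105],0],[0,[-2,-32,105],0],[0,[-2,-36,105],0]]'

```text
t: 3.2
eef_pos: [0.4715, -0.0433, 0.054]
tool_rot: [0.0, -0.666, 0.746, -0.0]
contact_force: [0.2, -0.1, -0.5]
gripper_width: 0.001
```

```bash
python3 -c "
from h import *
shift([-.165,.0745,.052])"
```

```text
t 3.2 cab now [-0.2234  0.0743  0.054 ] goal w [ 0.5296 -0.0498  0.052 ] shift [ -0.2 -58.4   2.1] roll -0.001 F [ 0.2 -0.1 -0.5] tz [ 0.001 -0.    -1.   ] gw 0.0
```

Call:
arm_command --series '[[0,[0,-4,0],0],[0,[0,-9,0],0],[0,[0,-15,0],0],[0,[0,-22,0],0],[0,[0,-29,0],0],[0,[0,-36,0],0],[0,[0,-42,0],0],[0,[0,-46,0],0]]'

```text
t: 4.2
eef_pos: [0.5168, -0.0486, 0.0532]
tool_rot: [-0.0, -0.666, 0.746, -0.0]
contact_force: [-3.0, -0.3, 0.5]
gripper_width: -0.0
```

Run:
```python
from station import *
from h import *
import cv2
shift([-.165,.0745,.052])
cv2.imwrite("pics/w2.png",read_camera("wrist"))
```

```text
t 4.2 cab now [-0.1778  0.0742  0.0532] goal w [ 0.5296 -0.0498  0.052 ] shift [ -0.3 -12.8   1.2] roll -0.001 F [-3.  -0.3  0.5] tz [-0. -0. -1.] gw -0.0
```

View pics/w2.png

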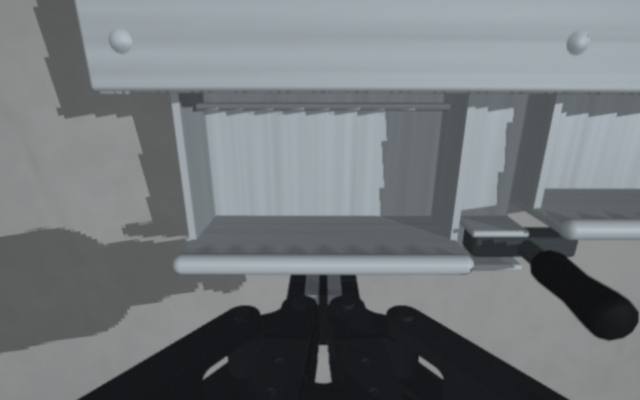

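Call:
arm_command --series '[[0,[0,-2,0],0],[0,[0,-4,0],0],[0,[0,-6,0],0],[0,[0,-8,0],0],[0,[0,-9,0],0],[0,[0,-10,0],0],[0,[0,-10,0],0]]'

```text
t: 5.12
eef_pos: [0.5265, -0.0496, 0.0533]
tool_rot: [0.0, -0.666, 0.746, -0.0]
contact_force: [-2.0, 0.2, 0.6]
gripper_width: 0.0
```

Call:
arm_command --series '[[0,[0,-1,0],0],[0,[0,-2,0],0],[0,[0,-3,0],0],[0,[0,-3,0],0]]'

```text
t: 5.62
eef_pos: [0.5296, -0.0499, 0.0533]
tool_rot: [0.0, -0.666, 0.746, -0.0]
contact_force: [-1.0, -0.7, 0.4]
gripper_width: 0.001
```

Call:
arm_command --series '[[0,[0,-1,0],0],[0,[0,-2,0],0],[0,[0,-2,0],0]]'

```text
t: 6.0
eef_pos: [0.5315, -0.0502, 0.0533]
tool_rot: [0.0, -0.666, 0.746, -0.0]
contact_force: [-1.2, -1.3, -0.2]
gripper_width: -0.001
```

Run:
```python
from station import *
from h import *
import cv2
shift([-.165,.0745,.052])
cv2.imwrite("pics/w3.png",read_camera("wrist"))
```

```text
t 6.0 cab now [-0.163   0.0744  0.0533] goal w [ 0.5296 -0.0498  0.052 ] shift [-0.1  2.   1.3] roll -0.001 F [-1.2 -1.3 -0.2] tz [ 0. -0. -1.] gw -0.0
```

View pics/w3.png

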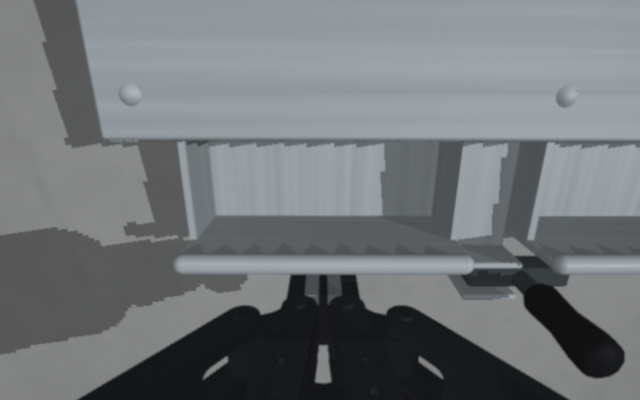

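Call:
arm_command --series '[[0,[0,-1,0],0],[0,[0,-2,0],0],[0,[0,-2,0],0]]'

```text
t: 6.42
eef_pos: [0.5317, -0.0502, 0.053]
tool_rot: [-0.001, -0.666, 0.746, 0.001]
contact_force: [-6.5, -0.5, 4.3]
gripper_width: 0.001
```

Call:
arm_command --series '[[0,[0,15,0],0],[0,[0,25,-25],0],[0,[0,25,-60],0],[0,[0,25,-85],0],[0,[40,20,-90],0],[0,[85,15,-90],0],[0,[120,8,-90],0],[0,[127,5,-90],0]]'

```text
t: 7.42
eef_pos: [0.5137, -0.1788, 0.1435]
tool_rot: [0.0, -0.664, 0.748, -0.001]
contact_force: [0.4, 0.0, -0.5]
gripper_width: 0.006
```

Run:
```python
from station import *
from h import *
import cv2
shift([-.166,-.052,.091])
m=camera_model("wrist");cv2.imwrite("pics/w4.png",read_camera("wrist"))
import pickle;pickle.dump(m,open("w4.pkl","wb"))
```

```text
t 7.42 cab now [-0.1661 -0.0554  0.1435] goal w [ 0.5142 -0.1754  0.091 ] shift [-3.5 -0.  52.5] roll -0.005 F [ 0.4  0.  -0.5] tz [ 0.002 -0.001 -1.   ] gw 0.01
```

View pics/w4.png

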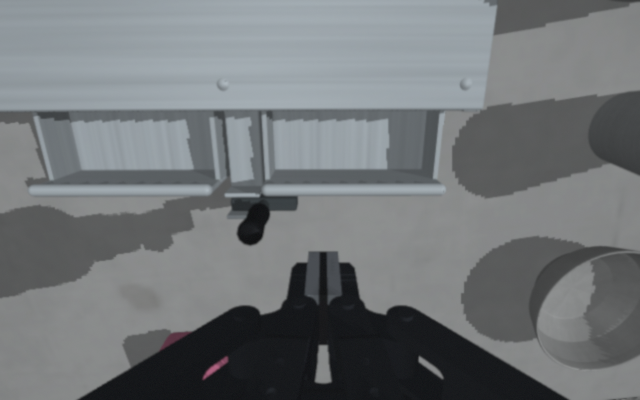

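Run:
```python
from h import *
import pickle
m=pickle.load(open("w4.pkl","rb"));p=np.load("pose.npy")[:3]
c,s=np.cos(p[2]),np.sin(p[2])
def cab(w): e=w-p[:2];return np.round([c*e[0]+s*e[1],-s*e[0]+c*e[1]],4)
for n,uv,z in[('L',[31,190],.062),('L',[212,190],.062),('R',[266,189],.062),('R',[445,189],.062),('knob',[251,231],.097),('roof',[485,107],.069)]:print(n,cab(back(m,uv,z)))
```

```text
L [-0.1468  0.1284]
L [-0.1475  0.0139]
R [-0.147  -0.0201]
R [-0.1477 -0.1325]
knob [-0.1602 -0.0165]
roof [-0.0974 -0.1474]
```

Call:
arm_command --series '[[0,[0,0,15],0],[0,[0,0,32],0],[0,[0,0,46],0],[0,[0,0,52],0],[0,[-5,0,52],0],[0,[-10,0,52],0],[0,[-13,0,52],0],[0,[-16,0,52],0]]'

```text
t: 8.48
eef_pos: [0.516, -0.1599, 0.0917]
tool_rot: [0.0, -0.666, 0.746, -0.0]
contact_force: [1.1, -0.2, 0.9]
gripper_width: 0.001
```

Run:
```python
from station import *
from h import *
import cv2
shift([-.166,-.018,.091])
cv2.imwrite("pics/w5.png",read_camera("wrist"))
```

```text
t 8.47 cab now [-0.166  -0.0364  0.0917] goal w [ 0.5181 -0.1416  0.091 ] shift [-18.4  -0.    0.7] roll -0.0 F [ 1.1 -0.2  0.9] tz [ 0.001 -0.    -1.   ] gw 0.0
```

View pics/w5.png

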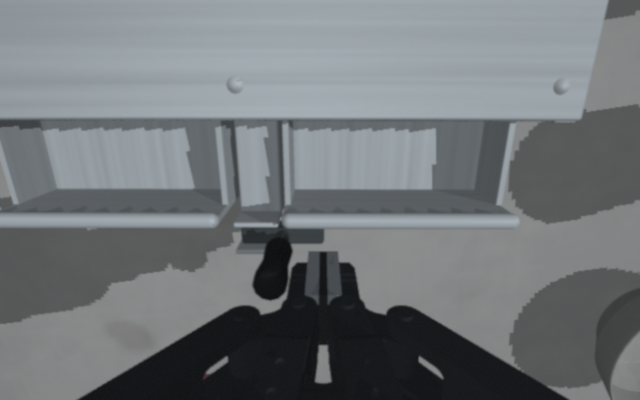

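Call:
arm_command --series '[[0,[-3,0,0],0],[0,[-6,0,0],0],[0,[-9,0,0],0],[0,[-12,0,0],0],[0,[-15,0,0],0],[0,[-18,0,0],0],[0,[-21,0,0],0],[0,[-24,0,0],0]]'

```text
t: 9.52
eef_pos: [0.5185, -0.136, 0.0913]
tool_rot: [0.0, -0.666, 0.746, -0.0]
contact_force: [-0.2, -1.3, 0.3]
gripper_width: -0.002
```

Run:
```python
from station import *
from h import *
import cv2
shift([-.166,-.008,.091])
cv2.imwrite("pics/w6.png",read_camera("wrist"))
```

```text
t 9.53 cab now [-0.1662 -0.0125  0.0913] goal w [ 0.5192 -0.1316  0.091 ] shift [-4.5 -0.2  0.3] roll -0.001 F [-0.2 -1.3  0.3] tz [ 0. -0. -1.] gw -0.0
```

View pics/w6.png

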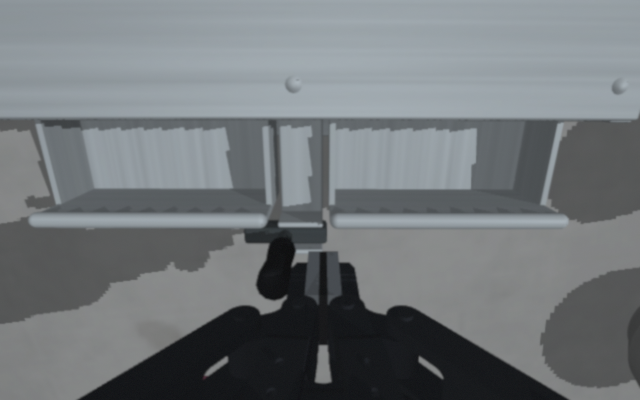

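Call:
arm_command --series '[[0,[-2,0,0],0],[0,[-4,0,0],0],[0,[-6,0,0],0],[0,[-8,0,0],0],[0,[-9,0,0],0],[0,[-10,0,0],0],[0,[-10,0,0],0]]'

```text
t: 10.45
eef_pos: [0.5195, -0.1274, 0.0914]
tool_rot: [-0.0, -0.665, 0.747, -0.0]
contact_force: [0.2, -5.0, 1.3]
gripper_width: 0.001
```

Call:
arm_command --series '[[0,[-1,0,0],0],[0,[-1,0,0],0]]'

```text
t: 10.7
eef_pos: [0.5195, -0.1272, 0.0914]
tool_rot: [-0.001, -0.665, 0.747, -0.001]
contact_force: [0.0, -7.6, 1.1]
gripper_width: -0.003
```

Run:
```python
from station import *
from h import *
import cv2
shift([-.166,-.008,.091])
cv2.imwrite("pics/w7.png",read_camera("wrist"))
```

```text
t 10.7 cab now [-0.1662 -0.0036  0.0914] goal w [ 0.5192 -0.1316  0.091 ] shift [ 4.4 -0.2  0.4] roll -0.002 F [ 0.  -7.6  1.1] tz [-0.    -0.002 -1.   ] gw -0.0
```

View pics/w7.png

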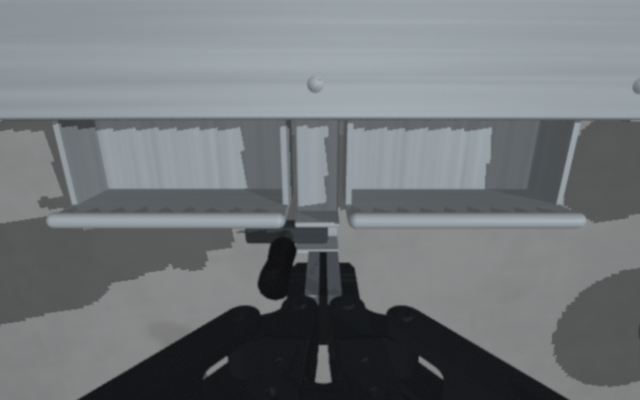

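Call:
arm_command --series '[[0,[6,2,0],0],[0,[15,2,-12],0],[0,[18,2,-35],0],[0,[30,-5,-45],0],[0,[55,-20,-45],0],[0,[70,-32,-45],0],[0,[74,-38,-45],0],[0,[74,-38,-45],0]]'

```text
t: 11.75
eef_pos: [0.5492, -0.2027, 0.1359]
tool_rot: [0.0, -0.666, 0.746, 0.0]
contact_force: [-0.4, 0.0, 0.2]
gripper_width: -0.004
```

Run:
```python
from station import *
from h import *
import cv2
shift([-.128,-.0763,.052])
cv2.imwrite("pics/w8.png",read_camera("wrist"));cv2.imwrite("pics/s8.png",cv2.resize(read_camera("scene")[125:245,250:390],None,fx=5,fy=5))
```

```text
t 11.75 cab now [-0.1282 -0.0752  0.1359] goal w [ 0.5492 -0.2038  0.052 ] shift [ 1.1 -0.2 83.9] roll -0.0 F [-0.4  0.   0.2] tz [-0.001  0.001 -1.   ] gw -0.0
```

View pics/w8.png

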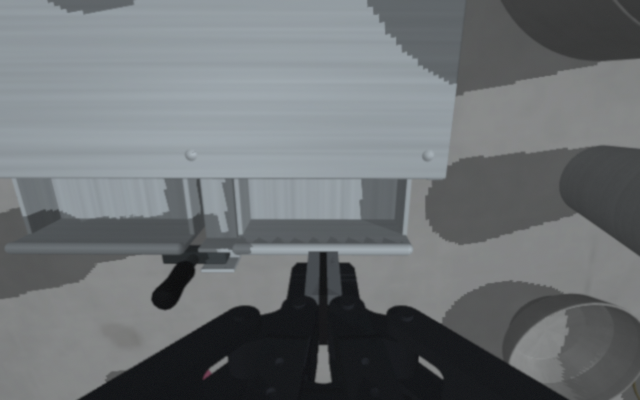

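View pics/s8.png

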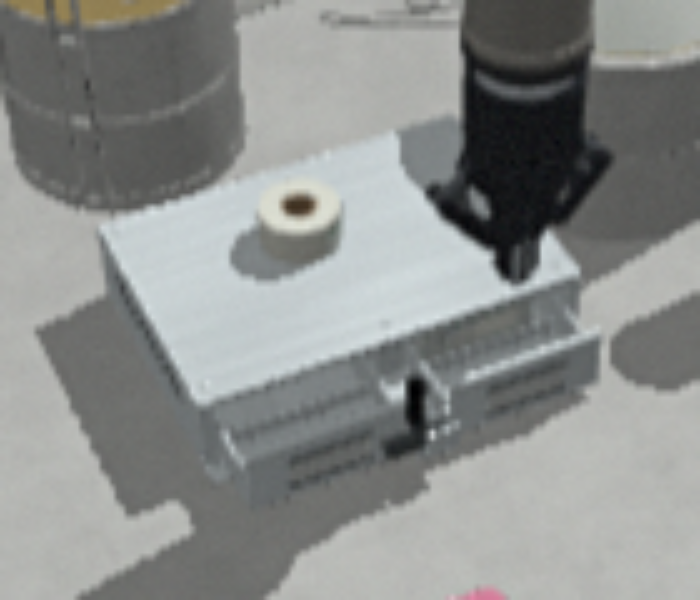

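Call:
arm_command --series '[[0,[1,-2,20],0],[0,[1,-2,42],0],[0,[1,-2,58],0],[0,[1,-2,68],0],[0,[1,-2,76],0],[0,[1,-2,84],0],[0,[1,-2,86],0],[0,[1,-2,86],0]]'

```text
t: 12.85
eef_pos: [0.551, -0.2044, 0.0505]
tool_rot: [0.0, -0.666, 0.746, -0.0]
contact_force: [-0.7, 0.0, -0.8]
gripper_width: 0.002
```

Run:
```python
from station import *
from h import *
import cv2
shift([-.128,-.0763,.052])
cv2.imwrite("pics/w9.png",read_camera("wrist"))
```

```text
t 12.85 cab now [-0.1261 -0.0767  0.0505] goal w [ 0.5492 -0.2038  0.052 ] shift [-0.4  1.9 -1.5] roll -0.001 F [-0.7  0.  -0.8] tz [ 0. -0. -1.] gw 0.0
```

View pics/w9.png

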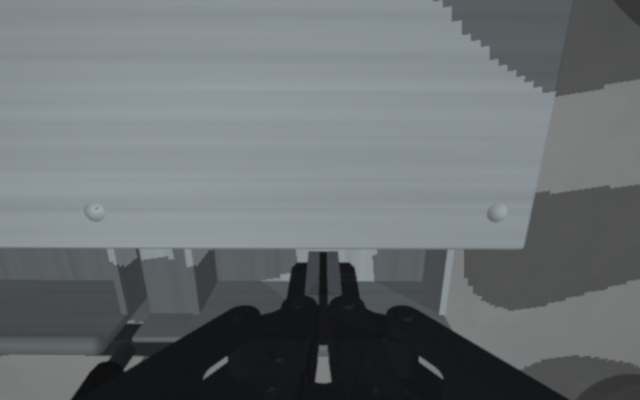

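Call:
arm_command --series '[[0,[0,2,0],0],[0,[0,4,0],0],[0,[0,6,0],0],[0,[0,8,0],0],[0,[0,11,0],0],[0,[0,15,0],0],[0,[0,20,0],0],[0,[0,25,0],0]]'

```text
t: 13.9
eef_pos: [0.5259, -0.2015, 0.0504]
tool_rot: [0.0, -0.666, 0.746, -0.0]
contact_force: [2.5, -0.8, -0.4]
gripper_width: -0.003
```

Call:
arm_command --series '[[0,[0,6,0],0],[0,[0,12,0],0],[0,[0,18,0],0],[0,[0,24,0],0],[0,[0,30,0],0],[0,[0,36,0],0],[0,[0,42,0],0],[0,[0,48,0],0]]'

```text
t: 14.9
eef_pos: [0.478, -0.196, 0.0503]
tool_rot: [0.0, -0.666, 0.746, -0.0]
contact_force: [3.0, -0.0, 1.3]
gripper_width: 0.002
```

Run:
```python
from station import *
from h import *
import cv2
shift([-.242,-.0763,.052])
cv2.imwrite("pics/w10.png",read_camera("wrist"))
```

```text
t 14.9 cab now [-0.1996 -0.0766  0.0503] goal w [ 0.436  -0.1909  0.052 ] shift [-0.3 42.4 -1.7] roll -0.0 F [ 3.  -0.   1.3] tz [ 0.  0. -1.] gw 0.0
```

View pics/w10.png

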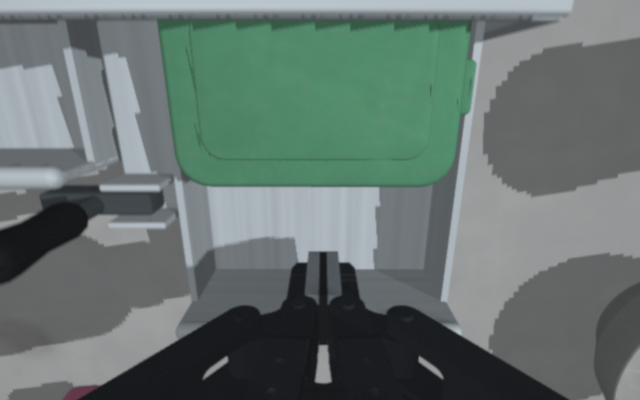

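Call:
arm_command --series '[[0,[0,6,0],0],[0,[0,12,0],0],[0,[0,18,0],0],[0,[0,24,0],0],[0,[0,28,0],0],[0,[0,32,0],0],[0,[0,35,0],0],[0,[0,37,0],0]]'

```text
t: 15.95
eef_pos: [0.4414, -0.1918, 0.0503]
tool_rot: [-0.0, -0.666, 0.746, 0.0]
contact_force: [3.0, -0.1, -1.6]
gripper_width: -0.0
```

Call:
arm_command --series '[[0,[0,1.5,0],0],[0,[0,3,0],0],[0,[0,4.5,0],0],[0,[0,6,0],0],[0,[0,6,0],0]]'

```text
t: 16.58
eef_pos: [0.4353, -0.1911, 0.0503]
tool_rot: [-0.0, -0.666, 0.746, 0.0]
contact_force: [1.3, 0.5, -0.8]
gripper_width: 0.001
```

Call:
arm_command --series '[[0,[0,1,0],0],[0,[0,2,0],0],[0,[0,3,0],0],[0,[0,3,0],0]]'

```text
t: 17.08
eef_pos: [0.4342, -0.191, 0.0506]
tool_rot: [0.001, -0.666, 0.746, -0.001]
contact_force: [6.0, -0.4, -3.3]
gripper_width: -0.002
```

Call:
arm_command --series '[[0,[0,1.5,0],0],[0,[0,1.5,0],0],[0,[0,1.5,0],0]]'

```text
t: 17.45
eef_pos: [0.4341, -0.191, 0.0509]
tool_rot: [0.002, -0.666, 0.746, -0.002]
contact_force: [8.1, -0.8, -4.6]
gripper_width: -0.0
```

Run:
```python
from station import *
from h import *
import cv2
shift([-.235,-.0763,.14])
cv2.imwrite("pics/w11.png",read_camera("wrist"))
```

```text
t 17.45 cab now [-0.2438 -0.0766  0.0509] goal w [ 0.4429 -0.1917  0.14  ] shift [ -0.3  -9.3 -89.1] roll -0.0 F [ 8.1 -0.8 -4.6] tz [ 0.006 -0.001 -1.   ] gw -0.0
```

View pics/w11.png

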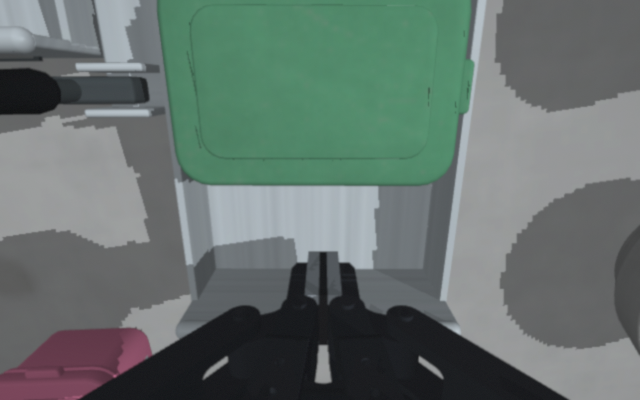

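Call:
arm_command --series '[[0,[0,-3,0],0],[0,[0,-7,0],0],[0,[0,-10,0],0],[0,[0,-11,0],0],[0,[0,-11,-15],0],[0,[0,-11,-45],0],[0,[0,-11,-80],0],[0,[0,-11,-110],0]]'

```text
t: 18.5
eef_pos: [0.442, -0.1919, 0.1625]
tool_rot: [0.0, -0.666, 0.746, -0.0]
contact_force: [-0.8, -1.0, 0.3]
gripper_width: -0.006
```

Call:
arm_command --series '[[0,[15,0,-25],0],[0,[50,0,-50],0],[0,[95,0,-60],0],[0,[140,0,-60],0],[0,[170,0,-60],0],[0,[180,0,-60],0],[0,[180,0,-60],0]]'

```text
t: 19.38
eef_pos: [0.4215, -0.3702, 0.2206]
tool_rot: [0.0, -0.665, 0.746, 0.0]
contact_force: [0.2, 0.3, 0.9]
gripper_width: 0.003
```

Run:
```python
from station import *
from h import *
import cv2
shift([-.15,-.0763,.14])
cv2.imwrite("pics/t12.png",read_camera("top"));
cv2.imwrite("pics/s12.png",cv2.resize(read_camera("scene")[120:300,190:450],None,fx=3,fy=3))
m=camera_model("wrist");cv2.imwrite("pics/w12.png",read_camera("wrist"))
import pickle;pickle.dump(m,open("w12.pkl","wb"))
a=cv2.imread("pics/t12.png")[120:280,190:430];cv2.imwrite("pics/t12c.png",cv2.resize(a,None,fx=3.3,fy=3.3))
```

```text
t 19.38 cab now [-0.236  -0.2561  0.2206] goal w [ 0.5274 -0.2013  0.14  ] shift [-179.9  -85.8   80.7] roll -0.001 F [0.2 0.3 0.9] tz [ 0.  0. -1.] gw 0.0
```

View pics/t12c.png

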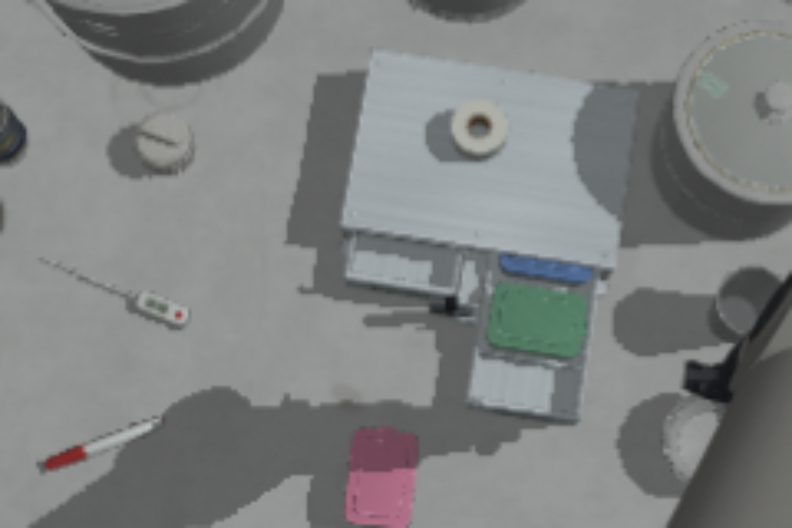

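View pics/s12.png

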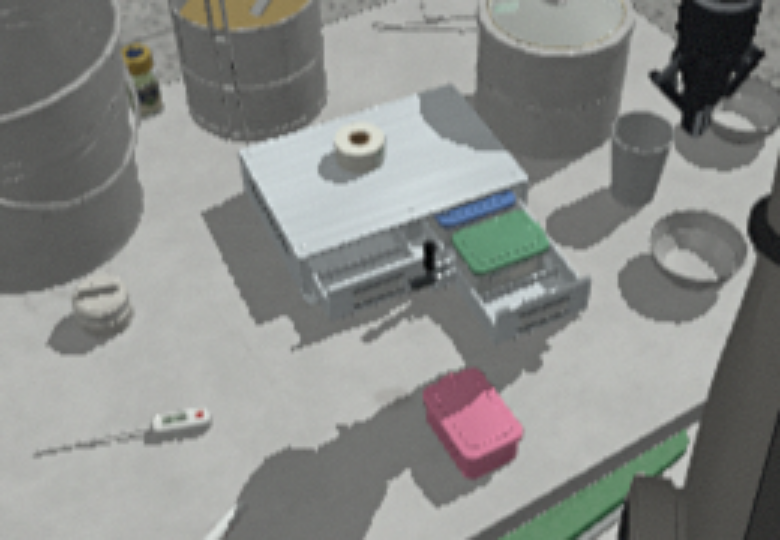

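View pics/w12.png

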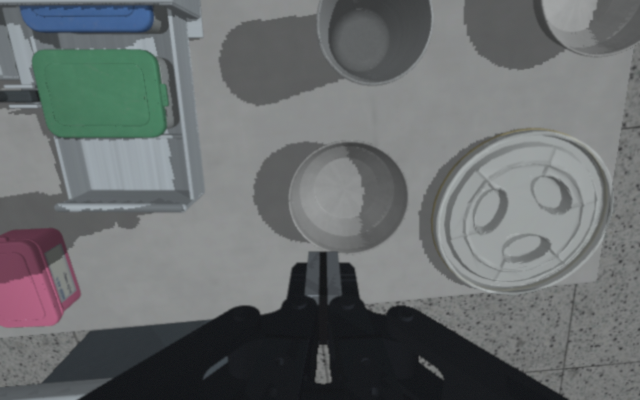

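Run:
```python
from station import camera_model
from h import *
m=camera_model("top");p=np.load("pose.npy")[:3]
c,s=np.cos(p[2]),np.sin(p[2])
def cab(w): e=w-p[:2];return np.round([c*e[0]+s*e[1],-s*e[0]+c*e[1]],4)
for n,uv,z in[('R',[470,403],.062),('R',[580,418],.062),('L',[346,280],.062),('L',[455,295],.062),('knob',[452,302],.097)]:print(n,cab(back(m,np.array(uv)/3.3+[190,120]-.35,z)))
```

```text
R [-0.2629 -0.0165]
R [-0.2604 -0.1304]
L [-0.1557  0.1311]
L [-0.1535  0.0161]
knob [-0.1682  0.0178]
```

```bash
python3 -c "
from station import *
print(bot.hand_in())"
```

```text
the job is handed in; nothing more can be done
None
```

I closed the left tray, slid the bolt over to the left and drew the right tray out to its stop, then handed the job in about 19.4 s into the 51 s allowed. The hand-in gives no verdict.

- **Left tray:** I pushed it home with the closed fingertips until it met its stop, at about 6.5 N.
- **Bolt:** I pushed the knob left until it stopped, at about 7.6 N. The last top picture puts the knob at y ≈ +18 mm, against the +17 mm expected.
- **Right tray:** I hooked a fingertip behind its lip and drew it out to the stop, at about 8 N. The last top picture shows its lip about 107 mm ahead of the left one, against a nominal 110 mm. That is within what I can read off the picture.
- **Boxes and other things:** The two boxes visible in the right tray, green in front and blue behind, stand upright. The left box is hidden under the cabinet's roof in the last pictures, so I could not check it. The label roll, cup, bowl, marker, probe and timer look undisturbed by eye; I did not measure them. The gripper ended clear, about 0.2 m above the worktop.

**Disagreement:** the wrist camera placed the cabinet about 2–3 mm off the fit from the two fixed cameras. I allowed for that in the moves and used the felt stops to decide when each part had arrived.

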